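# Load a mosaic napkin ring into the UV glue-curing box

## Task

Load the colourful mosaic napkin ring for curing: press the green release on top of the UV box so that its tray pops out, set the ring upright over the black hub on the tray, then push the tray home until its catch clicks and it stays shut by itself. The catch and the glue are delicate, so press and push gently, feeling for the click rather than shoving or slamming, and leave the other things on the table where they are.

Things in the scene. Friction and masses are not known exactly. Their poses are not given: they have to be found in the camera images.
- uv_box: white UV curing box, fixed to the table, 220 deep (x) x 220 wide (y) x 105 high; origin at the centre of its underside, its front (tray) faces its own -x. Lid has an amber window in the middle, a green release cap at the front corner on the -y side, a black timer knob (13 high) at the front corner on the +y side
- tray (a joint): how far the tray is out along the box's -x (m): 0.0015 to 0.002 when shut and caught, 0.12 fully out. A spring drives it out by 6 to 7.5 N all the way. From 20 mm on it rides over the catch, which takes a push of up to some 14 N; it clicks only at 0 to -0.001, close before a rigid stop at -0.003, then rests back at 0.0015. Not caught, it springs out. Over 25 N strains it
- tray_front (a point): middle of the tray's grey front panel, on its outer face, where to push; panel 214 wide (box y), from 9 to 77 above the table, this point 50 above it; moves with the tray. Shut, the panel stands 8 to 10 proud of the box's front, below a 25 high white header
- hub (a point): foot of the black locating hub: centre, on the tray floor (18 above the table, inside 170 wide, walls 22 high). Hub diameter 33, 9 high, top chamfered; 45 behind the inner face of the front panel, 53 behind its outer face. With the tray out it is 75 in front of the box's front; with the tray shut it is inside the box
- release_top (a point): centre of the top of the green release cap, diameter 28, standing 16 above the lid (121 above the table) when up; pressed straight down
- release (a joint): how far the release cap is pressed (m): 0 up, 0.010 fully down, sprung back up. The press needed rises to some 8 to 11 N; at 5.5 to 8 mm the tray is let go and the force drops; the cap also dips and pops up again as the tray clicks home
- ring: the mosaic napkin ring, covered in glass tiles of many colours, standing upright on the table: outer diameter 48, bore 38, height 30, about 70 g; origin at the centre of its underside, z up its axis
- plain_ring: plain off-white napkin ring without tiles, same size; leave alone
- glue: yellow glue bottle with black cap, diameter 34, 125 high; leave alone
- bowl: white bowl of glass chips, 200 across; leave alone
- caddy: blue divided box of tiles, 150 x 200 x 50; leave alone
- water_cup: teal cup, 72 across, 75 high; leave alone
- brush_pot: terracotta pot with brushes, 96 across, 180 high; leave alone
- brush: small brush lying on the table; leave alone

How it is judged (in metres and radians):
On the way, in this order (a step that is already met when the one before it is completed fails the run):
1. the release is pressed and the tray has popped fully out (110 mm or more) (value of joint tray above 0.11 m), for 0.1 s.
2. the ring stands over the hub, down on the floor of the open tray, let go (horizontal distance between ring and hub below 0.004 m and z of ring in the frame of uv_box below 0.0215 m and angle between ring's own z axis and vertical below 0.1 rad and value of joint tray above 0.1 m and contact force between the fingers and ring below 0.1 N), for 0.2 s.
3. the tray is home and caught: out by less than 4 mm, release cap up again, nothing touching the box (value of joint tray below 0.004 m and value of joint release below 0.003 m and contact force between each of the arm, the fingers and uv_box below 0.1 N), for 0.3 s.
At the end, for the whole second after the job is handed in: The tray stays shut by its catch (out by less than 4 mm), the release cap is up (within 3 mm), and the mosaic ring stands at rest over the hub inside: centred within 4 mm, within 3.5 mm of the tray floor, upright within 0.1 rad; nothing is held (horizontal distance between ring and hub below 0.004 m and z of ring in the frame of uv_box below 0.0215 m and angle between ring's own z axis and vertical below 0.1 rad and value of joint tray below 0.004 m and value of joint release below 0.003 m and linear speed of ring below 0.02 m/s); the robot touches nothing.
It fails at once if the box, its tray or its release is pushed with more than 25 N (contact force between any of the fingers, the arm and uv_box above 25 N).
It fails at once if another thing on the table is moved by more than 30 mm (distance of any of plain_ring, glue, bowl, caddy, water_cup, brush_pot, brush from where it was at the start of the episode above 0.03 m).
It also fails if it takes over 72 s, if anything falls off the work surface, if the arm or the gripper's body presses on something with over 40 N, if the wrist force passes 120 N, or if a joint passes its speed limit or range.

## Robot

A 6-joint arm with a two-finger parallel gripper is mounted at the origin on the work surface. World frame = base frame: x ahead of the robot, y to its left, z up, the work surface at z = 0. Lengths are in m, angles in degrees, forces in N, time in s.
With the tool pointing down it reaches from about 0.3 to 0.75 m from the base axis. Payload 8.5 kg.
Tool frame: the origin (TCP) lies midway between the tips of the shut fingers; the grasp point (between the pads) lies 19 mm behind it (env.tcp_to_grasp is the z of the grasp point in the tool frame, in m); z points along the fingers, y is the line along which they close (so a half turn about z gives the same grasp; the last joint's range is limited). The gripper opens to 85 mm and grips with 20 to 120 N. Pads are 22 mm wide; open, the fingers measure 114 mm over their backs; the gripper's body (76 mm by 85 mm) begins 54 mm behind the grasp point. The pads swing forward as they close: fully open they stand 13 mm farther back than shut.
Start: joints at [-79.085, 21.807, 74.336, -0, 83.858, -12.336], TCP at [0.217, -0.505, 0.231] pointing down, gripper open.
Joint ranges: [-178.18, 178.18], [-50.72, 133.34], [12.68, 142.11], [-81.47, 261.47], [9.98, 163.14], [-165.26, 165.26]. Speed limits (degrees/s): [136.94, 136.94, 180, 180, 180, 180].

## Interface

Orientations are given as a 3x3 rotation matrix whose columns are the frame's x, y, z axes.
In Python, from rig import env, imaging, job, models gives the robot as it stands. The module is installed in compiled form; this text tells all that it offers.
- The arm moves only by the tool jog_arm, never from a script. Its argument "plan" is text: rows parted by semicolons, each of 7 numbers parted by spaces: the turn, a rotation vector about the tool's x, y, z in degrees, then the shift along the tool's x, y, z in cm, then the closure in counts, from 0 (fully open) to 255 (shut). In form: rx ry rz x y z claw; .... A call has 1 to 10 rows; each row shifts and turns the commanded pose from where the row before left it, along the tool's axes as they then stand; what a row does not reach is not made up. A row lasts 1/12 s, in which the tool goes at most 41.7 mm and 7.16 degrees, less where a joint would pass 70% of its speed; a pose out of reach is approached as far as the arm can. A call with a gripper value outside its range is refused whole. The fingers move at their own pace and stop on an object; "grip_force" is the grip in N (left out, the last holds). Time passes only in rows, so rows that do not move let the fingers close. It gives the time, the measured TCP pose, the force, the opening and the grip force at its end, in the units of the state.
- env.observe(): the state, without advancing time (a new reading comes with each control period).
- imaging.get_image(name): name is "side" or "top"; returns a dict with "pixels" (420x560x3 uint8, red, green, blue), "depth" (420x560 float32, m along the optical axis (not along the pixel's ray), 0 where there is no reading), "fov_y" (degrees; the focal length in pixels is half the picture's height over the tangent of half this angle, whatever the lens; pixels are square), "cx", "cy" (the principal point, pixels), "world_from_camera" (4x4, takes a point from camera to world coordinates). Camera axes: x right, y down, z forward; pixel columns grow to the right and rows downward; lengths in m; the calibration is good to about 2 mm. A picture is of the moment at which its call begins.
- job.close_job(): hands the job in; it is judged then, once.
Trained networks look in the newest picture that a camera, given by its name, has taken for a name from the list of things; names that differ only in an ending like _2 or _b are one class to them, and where a whole thing is asked for, a point or a joint stands for the part that bears it (a point fixed in the world has none). Each returns a list of dicts, best first, with "confidence" (0 to 1); they miss things now and then, are a little off and sometimes report something else, mostly with a low value. They report only what shows in the picture. A call takes as long as a camera call.
- models.outline_of(camera, query): "region" (420x560 bool, what is visible of it) and "bbox" ([centre column, centre row, width, height] in pixels, round what is visible of it).
- models.tip_of(camera, query): "at" ([column, row] in pixels: a listed point, or the origin of a listed thing).
The state is a dict: "time_s": time; "q": joint angles; "qvel": joint speeds; "joint_efforts": joint torques, N m; "position": TCP position; "tool_rot": TCP orientation; "ft_force": force on the tool from outside, world axes, zero at the start; "wrist_torque": the same for the moment, N m; "grip_width": finger opening in m; "gripper_force": force on a finger pad.
Only numpy, scipy, OpenCV 4.12 (cv2) and the standard library are available. Lean on these libraries where they do the work, as an engineer would, in place of code of your own. Each camera call takes 0.05 s, during which the arm holds its last target. There are 200 camera calls.

## Working session

There is one attempt and no reset: what is moved stays moved. The work goes in short steps, Python scripts to look and compute and a tool call to move; the robot and the scene stay as the last step left them, time stands still between calls to the robot, and variables do not carry over. Pictures are saved under pics/ and viewed, at most 10 in all, crops included, and the job is handed in when it is done.

Besides the shell and the picture viewer there is one more tool, called after "Request:" as name(argument=value, ...) on one line, values as JSON. jog_arm: Moves the arm, as the interface text tells. Its arguments: {"type":"object","properties":{"plan":{"type":"string"},"grip_force":{"type":"number"}},"required":["plan"]}

```bash
mkdir -p pics; cat > h.py <<'E'
from rig import env, imaging, job, models
import numpy as np, cv2
def px2w(im,u,v,z=None):
    f=210/np.tan(np.radians(im["fov_y"]/2)); T=im["world_from_camera"]
    d=np.array([(u-im["cx"])/f,(v-im["cy"])/f,1.])
    if z is None:
        p=d*im["depth"][int(round(v)),int(round(u))]; return (T@np.r_[p,1])[:3]
    r=T[:3,:3]@d; o=T[:3,3]; return o+r*(z-o[2])/r[2]
def cloud(im):
    f=210/np.tan(np.radians(im["fov_y"]/2)); T=im["world_from_camera"]
    v,u=np.mgrid[:420,:560]; D=im["depth"]
    P=np.stack([(u-im["cx"])/f*D,(v-im["cy"])/f*D,D],-1)
    W=P@T[:3,:3].T+T[:3,3]; W[D==0]=np.nan; return W
def save(im,n): cv2.imwrite("pics/"+n,im["pixels"][:,:,::-1])
E
python3 - <<'E'
from h import *
np.set_printoptions(precision=4,suppress=True)
for c in ["top","side"]:
    im=imaging.get_image(c); save(im,c+"0.png"); print(c,im["fov_y"],im["world_from_camera"][:3,3]); W=cloud(im)
    for q in ["release_top","ring","plain_ring","tray_front","uv_box","hub","glue","bowl","caddy","water_cup","brush_pot","brush"]:
        for r in models.tip_of(c,q)[:2]:
            u,v=r["at"]; 
            try: print(q,r["confidence"],np.round(r["at"]),px2w(im,u,v))
            except Exception as e: print(q,e)
        for r in models.outline_of(c,q)[:1]:
            m=r["region"]; print("   reg",round(r["confidence"],2),m.sum(),np.nanpercentile(W[m],[2,50,98],axis=0).ravel())
s=env.observe(); print(s["time_s"],s["tool_rot"],s["ft_force"],s["grip_width"],env.tcp_to_grasp)
E
```

```text
top 51.27612162116712 [ 0.4056 -0.0313  1.2743]
release_top 0.68 [345. 174.] [ 0.5985 -0.1964  0.1209]
release_top 0.63 [169. 145.] [0.7198 0.3029 0.0067]
   reg 0.67 70 [ 0.5867 -0.2021  0.117   0.5974 -0.1914  0.1219  0.6078 -0.1808  0.1266]
ring 0.56 [154. 222.] [0.4937 0.3488 0.0013]
   reg 0.43 134 [0.4653 0.3255 0.001  0.4884 0.3587 0.0268 0.5064 0.3722 0.0354]
tray_front 0.75 [308. 184.] [ 0.5891 -0.1025  0.0322]
   reg 0.81 440 [ 0.5573 -0.1928  0.0169  0.5876 -0.1089  0.0711  0.6245 -0.0058  0.0814]
uv_box 0.6 [314. 149.] [ 0.6732 -0.1176  0.1034]
uv_box 0.23 [308. 185.] [ 0.5882 -0.1033  0.0168]
   reg 0.77 7104 [ 0.5711 -0.2529  0.0367  0.6898 -0.135   0.1054  0.8177 -0.0174  0.1157]
hub 0.82 [314. 167.] [ 0.6234 -0.1158  0.1087]
   reg 0.92 492 [ 0.5567 -0.1956  0.0136  0.5912 -0.1004  0.0704  0.625  -0.0056  0.0814]
glue 0.63 [189. 184.] [0.5887 0.2275 0.0868]
glue 0.25 [194. 243.] [0.4285 0.2306 0.0044]
   reg 0.53 194 [0.5822 0.2191 0.0131 0.5932 0.2293 0.082  0.6108 0.2467 0.1291]
bowl 0.98 [423. 268.] [ 0.344  -0.4104  0.0525]
   reg 0.76 4163 [ 0.2574 -0.5241  0.032
[... 1729 characters left out ...]
0.0465  0.4389 -0.3612  0.0594]
caddy 0.95 [311. 168.] [ 0.5719 -0.4223  0.0472]
   reg 0.83 946 [ 0.5086 -0.6213  0.007   0.5899 -0.4881  0.0349  0.6771 -0.4015  0.0543]
water_cup 0.97 [180. 263.] [0.6948 0.3275 0.0327]
   reg 0.84 617 [0.6843 0.2729 0.0027 0.7117 0.3127 0.0527 0.768  0.3405 0.0775]
brush_pot 0.64 [169. 322.] [0.5689 0.5263 0.0307]
   reg 0.69 1672 [0.5518 0.399  0.0017 0.5858 0.5113 0.0815 0.7314 0.5455 0.1676]
brush 0.94 [278. 320.] [0.3213 0.3899 0.0234]
   reg 0.88 751 [0.3072 0.2775 0.0049 0.3296 0.4007 0.019  0.361  0.4643 0.0237]
2.5 [[ 0.9188  0.3947  0.    ]
 [ 0.3947 -0.9188 -0.    ]
 [ 0.      0.     -1.    ]] [-0.5708 -0.1033  0.2618] 0.08563303466723914 -0.0187
```

```bash
python3 - <<'E'
import cv2,numpy as np
a=cv2.imread("pics/top0.png")
cv2.imwrite("pics/topc.png",cv2.resize(a[90:330,80:480],None,fx=2,fy=2,interpolation=cv2.INTER_CUBIC))
a=cv2.imread("pics/side0.png")
cv2.imwrite("pics/sidec.png",cv2.resize(a[120:360,130:400],None,fx=2.4,fy=2.4,interpolation=cv2.INTER_CUBIC))
E
```

```text
(no output)
```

View pics/topc.png

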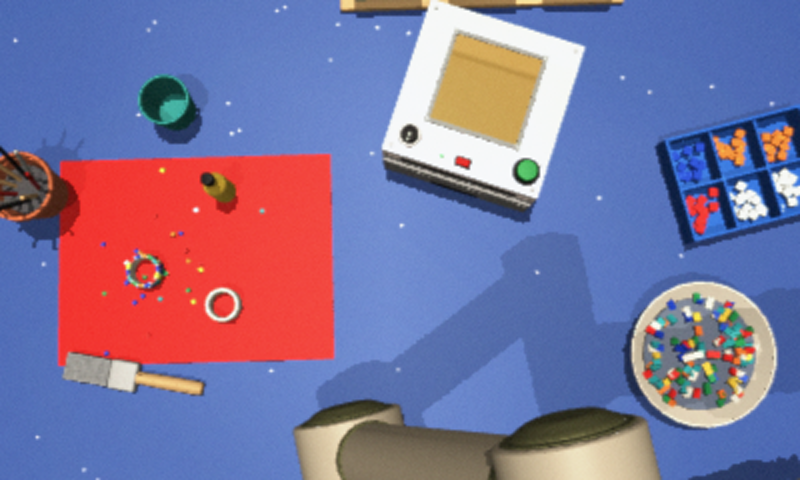

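View pics/sidec.png

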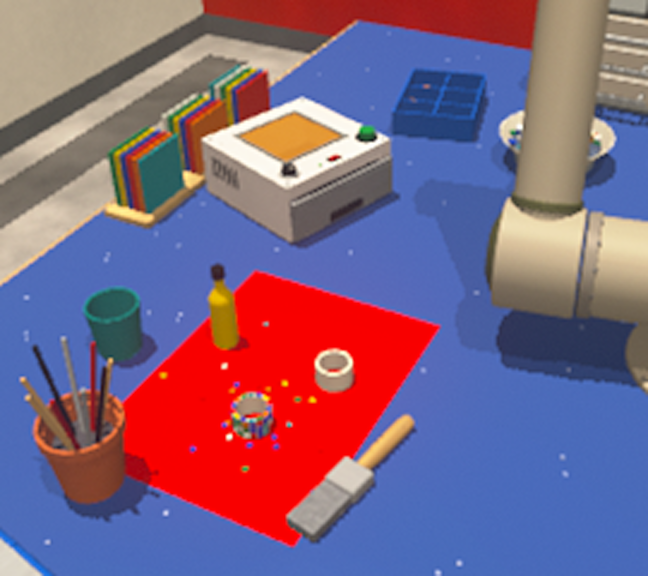

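```bash
python3 - <<'E'
from h import *
np.set_printoptions(precision=4,suppress=True)
W={}
for c in ["top","side"]:
    im=imaging.get_image(c); w=cloud(im).reshape(-1,3); W[c]=w; col=im["pixels"].reshape(-1,3).astype(int)
    m=(abs(w[:,2]-.105)<.006)&(w[:,0]>.5)&(w[:,0]<.9)&(w[:,1]>-.3)&(w[:,1]<.08)
    r=cv2.minAreaRect((w[m][:,:2]*1000).astype(np.float32)); print(c,r,np.median(w[m][:,2]))
    m=(col[:,1]>col[:,0]*1.5)&(col[:,1]>col[:,2]*1.3)&(w[:,2]>.112)&(abs(w[:,0]-.6)<.04)&(abs(w[:,1]+.19)<.04)
    if m.sum(): print("cap",m.sum(),w[m].mean(0),w[m].min(0),w[m].max(0))
    for n,x,y in [("ring",.483,.35),("plain",.43,.235)]:
        m=(np.hypot(w[:,0]-x,w[:,1]-y)<.045)&(w[:,2]>.022)&(w[:,2]<.04)
        p=w[m]; (cx,cy),rad=cv2.minEnclosingCircle((p[:,:2]*1000).astype(np.float32)); 
        A=np.c_[2*p[:,:2],np.ones(len(p))]; s=np.linalg.lstsq(A,(p[:,:2]**2).sum(1),rcond=None)[0]
        print(n,m.sum(),cx,cy,rad,s[:2],np.sqrt(s[2]+s[0]**2+s[1]**2),np.percentile(p[:,2],[50,95]))
E
```

```text
top ((729.0823974609375, -130.2467041015625), (337.7737731933594, 333.6219177246094), 89.8202133178711) 0.10559415578472875
cap 90 [ 0.5979 -0.1916  0.121 ] [ 0.5844 -0.2051  0.1122] [ 0.6108 -0.1784  0.1263]
ring 113 483.26239013671875 348.56268310546875 24.911357879638672 [0.4839 0.3484] 0.021849850536009876 [0.0297 0.0339]
plain 96 432.7957763671875 236.00030517578125 23.949373245239258 [0.4327 0.2358] 0.021433376041145934 [0.0297 0.0335]
side ((730.5614624023438, -126.4100341796875), (338.1849060058594, 337.5950927734375), 0.12298470735549927) 0.10714238296580864
cap 28 [ 0.5928 -0.1855  0.1194] [ 0.5828 -0.202   0.1123] [ 0.6056 -0.1751  0.1271]
ring 134 480.2912902832031 348.4427490234375 25.851301193237305 [0.4802 0.3495] 0.022001599918631983 [0.0299 0.0338]
plain 110 429.8579406738281 235.20693969726562 25.04659652709961 [0.4294 0.2364] 0.021349501859292266 [0.0294 0.0335]
```

Request:
jog_arm(plan="0 0 0 3.4 -1.0 0 255;0 0 0 3.4 -1.0 0 255;0 0 0 3.4 -1.0 0 255;0 0 0 3.4 -1.0 0 255;0 0 0 3.4 -1.0 0 255;0 0 0 3.4 -1.0 0 255;0 0 0 3.4 -1.0 0 255;0 0 0 3.4 -1.0 0 255;0 0 0 3.4 -1.0 0 255;0 0 0 3.4 -1.0 0 255", grip_force=30)

```text
time_s: 3.43
position: [0.4912, -0.2778, 0.2314]
tool_rot: [[0.919, 0.395, 0.0], [0.395, -0.919, -0.0], [0.0, 0.0, -1.0]]
ft_force: [-0.5, -0.3, -0.3]
grip_width: -0.0002
gripper_force: 0.0
```

Request:
jog_arm(plan="0 0 0 3.4 -0.9 1.5 255;0 0 0 3.4 -0.9 1.5 255;0 0 0 3.3 -0.9 1.5 255;0 0 0 3.3 -1.0 1.5 255;0 0 0 0 0 1 255;0 0 0 0 0 1 255;0 0 0 0 0 0 255;0 0 0 0 0 0 255")

```text
time_s: 4.1
position: [0.5979, -0.1931, 0.1514]
tool_rot: [[0.919, 0.394, -0.001], [0.394, -0.919, 0.0], [-0.001, -0.0, -1.0]]
ft_force: [-0.4, 0.8, 0.3]
grip_width: 0.0002
gripper_force: 0.0
```

Request:
jog_arm(plan="0 0 0 0 0 0.8 255;0 0 0 0 0 0.8 255;0 0 0 0 0 0.8 255;0 0 0 0 0 0.4 255;0 0 0 0 0 0.2 255;0 0 0 0 0 0.1 255;0 0 0 0 0 0.1 255;0 0 0 0 0 0.1 255;0 0 0 0 0 0 255")

```text
time_s: 4.85
position: [0.598, -0.1924, 0.1195]
tool_rot: [[0.919, 0.395, -0.0], [0.395, -0.919, -0.001], [-0.001, 0.0, -1.0]]
ft_force: [-5.4, 1.5, 8.6]
grip_width: -0.0001
gripper_force: 4.4
```

Request:
jog_arm(plan="0 0 0 0 0 0.1 255;0 0 0 0 0 0 255")

```text
time_s: 5.02
position: [0.598, -0.1925, 0.1186]
tool_rot: [[0.919, 0.395, -0.0], [0.395, -0.919, -0.001], [-0.001, 0.001, -1.0]]
ft_force: [-6.0, 1.4, 9.8]
grip_width: -0.0001
gripper_force: 4.8
```

Request:
jog_arm(plan="0 0 0 0 0 0.1 255;0 0 0 0 0 0 255")

```text
time_s: 5.18
position: [0.598, -0.1925, 0.1176]
tool_rot: [[0.919, 0.395, -0.0], [0.395, -0.919, -0.001], [-0.001, 0.0, -1.0]]
ft_force: [-6.5, 1.8, 9.2]
grip_width: 0.0001
gripper_force: 4.7
```

Request:
jog_arm(plan="0 0 0 0 0 0.1 255;0 0 0 0 0 0.1 255;0 0 0 0 0 0 255")

```text
time_s: 5.43
position: [0.5983, -0.1925, 0.115]
tool_rot: [[0.919, 0.395, 0.0], [0.395, -0.919, -0.0], [-0.0, 0.0, -1.0]]
ft_force: [0.3, -0.3, -0.6]
grip_width: -0.0001
gripper_force: 0.0
```

Request:
jog_arm(plan="0 0 0 0 0 0.1 255;0 0 0 0 0 0 255")

```text
time_s: 5.6
position: [0.5986, -0.1925, 0.1134]
tool_rot: [[0.919, 0.395, 0.0], [0.395, -0.919, -0.0], [0.0, 0.0, -1.0]]
ft_force: [-0.8, 0.1, 2.4]
grip_width: -0.0001
gripper_force: 1.5
```

Request:
jog_arm(plan="0 0 0 0 0 0.1 255;0 0 0 0 0 0 255")

```text
time_s: 5.77
position: [0.5986, -0.1925, 0.1123]
tool_rot: [[0.919, 0.395, 0.0], [0.395, -0.919, -0.0], [0.0, 0.0, -1.0]]
ft_force: [-1.5, -0.3, 2.0]
grip_width: -0.0
gripper_force: 1.5
```

Request:
jog_arm(plan="0 0 0 0 0 -2 255;0 0 0 0 0 -4 255;0 0 0 0 0 -4 255;0 0 0 0 -2 -2 255;0 0 0 0.8 -4 0 0;0 0 0 0.8 -4 0 0;0 0 0 0.8 -4 0 0;0 0 0 0.8 -4 0 0;0 0 0 0.8 -4 0 0;0 0 0 0.8 -4 0 0")

```text
time_s: 6.6
position: [0.5392, 0.0673, 0.2321]
tool_rot: [[0.919, 0.394, -0.0], [0.394, -0.919, 0.0], [-0.0, -0.0, -1.0]]
ft_force: [0.7, 0.1, 0.4]
grip_width: 0.0723
gripper_force: 0.0
```

Request:
jog_arm(plan="0 0 0 0.8 -4 0 0;0 0 0 0.8 -4 0 0;0 0 0 0.8 -4 0 0;0 0 0 0.8 -4 0 0;0 0 0 0.8 -4 0 0;0 0 0 0.8 -4 0 0;0 0 0 1 -4 2 0;0 0 0 0 0 2 0;0 0 0 0 0 0 0")

```text
time_s: 7.35
position: [0.4812, 0.3431, 0.19]
tool_rot: [[0.917, 0.398, -0.007], [0.398, -0.917, -0.003], [-0.007, -0.0, -1.0]]
ft_force: [0.2, -0.5, -1.1]
grip_width: 0.0854
gripper_force: 0.0
```

```bash
cat > look.py <<'E'
from h import *
np.set_printoptions(precision=4,suppress=True)
s=env.observe(); print(s["time_s"],s["position"],s["q"])
for c in ["top","side"]:
    im=imaging.get_image(c); save(im,c+"1.png"); w=cloud(im); np.savez(c+"1.npz",w=w,rgb=im["pixels"])
    for q,z in [("hub",.018),("tray_front",.05),("release_top",.121),("uv_box",None)]:
        for r in models.tip_of(c,q)[:2]: print(c,q,r["confidence"],np.round(r["at"]),px2w(im,*r["at"],z))
    b=[r for r in models.outline_of(c,"uv_box")][:1]
    if b:
        m=b[0]["region"]&(abs(w[...,2]-.105)<.005); p=w[m]
        print(c,"lid",cv2.minAreaRect((p[:,:2]*1000).astype(np.float32)))
E
python3 look.py
```

```text
7.35 [0.4812 0.3431 0.19  ] [24.0195 27.863  71.2765  0.0074 81.2703 90.5807]
top hub 0.83 [299. 204.] [ 0.5325 -0.0769  0.018 ]
top hub 0.55 [155. 228.] [0.4769 0.3417 0.018 ]
top tray_front 0.56 [293. 224.] [ 0.4744 -0.0558  0.05  ]
top release_top 0.42 [342. 174.] [ 0.6009 -0.1885  0.121 ]
top uv_box 0.92 [313. 149.] [ 0.6715 -0.1149  0.1099]
top lid ((702.5386962890625, -138.84100341796875), (220.37791442871094, 221.47256469726562), 70.40851593017578)
side hub 0.84 [287. 213.] [ 0.5277 -0.0866  0.018 ]
side release_top 0.6 [282. 172.] [ 0.601  -0.2014  0.121 ]
side release_top 0.44 [294. 210.] [0.443  0.0261 0.121 ]
side uv_box 0.63 [255. 200.] [ 0.6269 -0.027   0.0815]
side lid ((656.421630859375, -124.70175170898438), (223.7158966064453, 134.06304931640625), 69.76665496826172)
```

```bash
python3 - <<'E'
import cv2,numpy as np
a=cv2.imread("pics/top1.png")[165:245,250:350]; b=cv2.imread("pics/side1.png")[170:250,230:330]
cv2.imwrite("pics/hubc.png",np.hstack([cv2.resize(x,None,fx=4,fy=4,interpolation=cv2.INTER_CUBIC) for x in (a,b)]))
E
```

```text
(no output)
```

View pics/hubc.png

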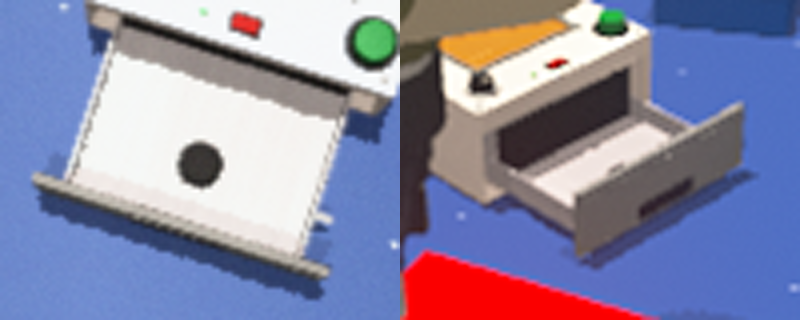

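```bash
python3 - <<'E'
from h import *
np.set_printoptions(precision=4,suppress=True)
im=imaging.get_image("top"); g=im["pixels"].astype(float).max(2); w=cloud(im)
v,u=np.mgrid[:420,:560]; m=(np.hypot(u-300,v-206)<9)
wt=np.clip((200-g)/160,0,1)*m; cu,cv=(u*wt).sum()/wt.sum(),(v*wt).sum()/wt.sum()
print("hub",cu,cv,px2w(im,cu,cv,.026),px2w(im,cu,cv), np.median(w[m&(g<90)],0),np.nanmedian(w[m&(g>200)],0))
# panel top
m=(w[...,2]>.066)&(w[...,2]<.085)&(w[...,0]>.42)&(w[...,0]<.53)&(w[...,1]>-.2)&(w[...,1]<.06)
p=w[m]; print("panel",m.sum(),cv2.minAreaRect((p[:,:2]*1000).astype(np.float32)),p.mean(0))
m=(abs(w[...,2]-.105)<.006)&(w[...,0]>.55)&(w[...,0]<.84)&(w[...,1]>-.3)&(w[...,1]<.0)
u_=np.array([.9415,-.337]); n_=np.array([.337,.9415]); q=w[m][:,:2]-[.7025,-.1388]
print("lid extents",np.percentile(q@u_,[1,99]),np.percentile(q@n_,[1,99]))
m=(im["pixels"][...,1]>im["pixels"][...,0]*1.5)&(im["pixels"][...,1]>im["pixels"][...,2]*1.3)&(np.hypot(u-343,v-175)<12)&(w[...,2]>.1)
print("cap",m.sum(),px2w(im,u[m].mean(),v[m].mean(),.119))
E
```

```text
hub 299.6353238265002 205.81446821152701 [ 0.5274 -0.0771  0.026 ] [ 0.527  -0.077   0.0294] [nan nan nan] [ 0.5247 -0.082   0.0189]
panel 250 ((481.9844970703125, -60.22682189941406), (213.01235961914062, 8.46942138671875), 70.25247955322266) [ 0.4815 -0.0605  0.0769]
lid extents [-0.1089  0.1075] [-0.1079  0.108 ]
cap 99 [ 0.5976 -0.1918  0.119 ]
```

Request:
jog_arm(plan="0 0 0 0.1 -0.3 3 0;0 0 0 0 0 3.5 0;0 0 0 0 0 3.5 0;0 0 0 0 0 2 0;0 0 0 0 0 1 0;0 0 0 0 0 0 0;0 0 0 0 0 0 0")

```text
time_s: 8.58
position: [0.4836, 0.3454, 0.065]
tool_rot: [[0.919, 0.395, 0.001], [0.395, -0.919, 0.0], [0.001, -0.0, -1.0]]
ft_force: [0.3, 0.0, 0.7]
grip_width: 0.0852
gripper_force: 0.0
```

Request:
jog_arm(plan="0 0 0 0.1 -0.3 2 0;0 0 0 0 0 2 0;0 0 0 0 0 1 0;0 0 0 0 0 0.7 0;0 0 0 0 0 0 0;0 0 0 0 0 0 0")

```text
time_s: 9.08
position: [0.4834, 0.3485, 0.0081]
tool_rot: [[0.919, 0.395, 0.001], [0.395, -0.919, 0.001], [0.001, -0.0, -1.0]]
ft_force: [-0.4, -0.7, 0.1]
grip_width: 0.0853
gripper_force: 0.0
```

Request:
jog_arm(plan="0 0 0 0 0 0 60;0 0 0 0 0 0 90;0 0 0 0 0 0 120;0 0 0 0 0 0 160;0 0 0 0 0 0 160;0 0 0 0 0 0 160;0 0 0 0 0 0 160", grip_force=25)

```text
time_s: 9.67
position: [0.4832, 0.3484, 0.008]
tool_rot: [[0.919, 0.395, 0.001], [0.395, -0.919, 0.0], [0.001, 0.0, -1.0]]
ft_force: [-1.1, -0.2, 5.4]
grip_width: 0.0465
gripper_force: 25.7
```

Request:
jog_arm(plan="0 0 0 0 0 -0.5 160;0 0 0 0 0 -1 160;0 0 0 0 0 -3 160;0 0 0 0 0 -4 160;0 0 0 0 0 -4 160;0 0 0 0 0 -4 160;0 0 0 0 0 -2 160;0 0 0 0 0 0 160;0 0 0 0 0 0 160")

```text
time_s: 10.42
position: [0.4829, 0.3483, 0.1936]
tool_rot: [[0.919, 0.395, 0.002], [0.395, -0.919, 0.001], [0.003, -0.0, -1.0]]
ft_force: [-0.9, -0.0, -1.4]
grip_width: 0.0466
gripper_force: 26.0
```

Request:
jog_arm(plan="0 0 0 -0.6 2 0 160;0 0 0 -1.2 3.8 0 160;0 0 0 -1.2 3.8 0 160;0 0 0 -1.2 3.8 0 160;0 0 0 -1.2 3.8 0 160;0 0 0 -1.2 3.8 0 160;0 0 0 -1.2 3.8 0 160;0 0 0 -1.2 3.8 0 160;0 0 0 -1.2 3.8 0 160;0 0 0 -1.2 3.8 0 160")

```text
time_s: 11.25
position: [0.52, -0.0311, 0.1908]
tool_rot: [[0.919, 0.395, -0.003], [0.395, -0.919, 0.001], [-0.002, -0.002, -1.0]]
ft_force: [0.5, 0.6, -1.3]
grip_width: 0.0466
gripper_force: 26.0
```

Request:
jog_arm(plan="0 0 0 -1 3.0 0 160;0 0 0 -0.3 1.6 0 160;0 0 6.15 0 0 0 160;0 0 6.15 0 0 0 160;0 0 6.15 0 0 0 160;0 0 6.15 0 0 0 160;0 0 6.15 0 0 0 160;0 0 6.15 0 0 0 160;0 0 6.15 0 0 0 160;0 0 0 0 0 0 160")

```text
time_s: 12.08
position: [0.5265, -0.0765, 0.1908]
tool_rot: [[0.94, -0.342, -0.003], [-0.342, -0.94, 0.001], [-0.003, -0.0, -1.0]]
ft_force: [0.2, -0.5, -0.7]
grip_width: 0.0464
gripper_force: 26.1
```

Request:
jog_arm(plan="0 0 0 0 0 3 160;0 0 0 0 0 3 160;0 0 0 0 0 1 160;0 0 0 0 0 0 160;0 0 0 0 0 0 160;0 0 0 0 0 0 160")

```text
time_s: 12.58
position: [0.5276, -0.0769, 0.1228]
tool_rot: [[0.941, -0.337, 0.001], [-0.337, -0.941, -0.0], [0.001, 0.0, -1.0]]
ft_force: [-0.3, -0.9, -0.5]
grip_width: 0.0463
gripper_force: 26.1
```

```bash
python3 - <<'E'
from h import *
np.set_printoptions(precision=4,suppress=True)
s=env.observe(); print(s["time_s"],s["position"],s["tool_rot"],s["q"])
a=imaging.get_image("top"); b=imaging.get_image("side")
cv2.imwrite("pics/hold.png",np.hstack([cv2.resize(x["pixels"][:,:,::-1],None,fx=4,fy=4,interpolation=cv2.INTER_CUBIC) for x in [dict(pixels=a["pixels"][150:250,250:350]),dict(pixels=b["pixels"][150:250,230:330])]]))
w=cloud(b); print(models.tip_of("side","ring")[:1])
E
```

```text
12.5833 [ 0.5276 -0.0769  0.1228] [[ 0.9413 -0.3374  0.001 ]
 [-0.3374 -0.9413 -0.0004]
 [ 0.0011  0.     -1.    ]] [-21.0232  26.1831  86.79     0.0011  66.9649  88.6975]
[{'at': [286.0, 189.9], 'confidence': 0.6}]
```

View pics/hold.png

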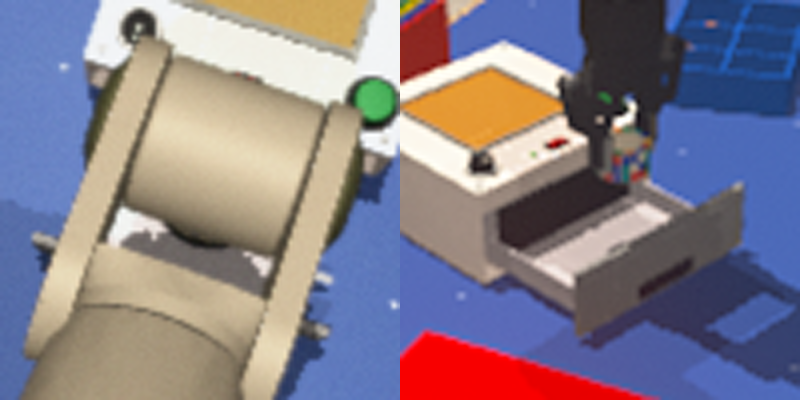

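Request:
jog_arm(plan="0 0 0 0 0 3 160;0 0 0 0 0 3 160;0 0 0 0 0 1.5 160;0 0 0 0 0 0.6 160;0 0 0 0 0 0 160;0 0 0 0 0 0 160")

```text
time_s: 13.23
position: [0.5278, -0.0769, 0.0421]
tool_rot: [[0.941, -0.339, 0.001], [-0.339, -0.941, -0.001], [0.002, 0.0, -1.0]]
ft_force: [-0.2, -0.9, -0.4]
grip_width: 0.0462
gripper_force: 26.1
```

Request:
jog_arm(plan="0 0 0 0 0 0.2 160;0 0 0 0 0 0.2 160;0 0 0 0 0 0.2 160;0 0 0 0 0 0 160;0 0 0 0 0 0 160")

```text
time_s: 13.65
position: [0.5273, -0.0767, 0.0353]
tool_rot: [[0.941, -0.339, 0.0], [-0.339, -0.941, -0.0], [0.0, -0.0, -1.0]]
ft_force: [0.7, -0.3, -0.3]
grip_width: 0.0464
gripper_force: 26.1
```

Request:
jog_arm(plan="0 0 0 0 0 0.2 160;0 0 0 0 0 0.1 160;0 0 0 0 0 0 160")

```text
time_s: 13.9
position: [0.5271, -0.0767, 0.0319]
tool_rot: [[0.941, -0.339, -0.0], [-0.339, -0.941, 0.0], [-0.0, -0.0, -1.0]]
ft_force: [-0.3, -0.4, -0.2]
grip_width: 0.0463
gripper_force: 26.1
```

Request:
jog_arm(plan="0 0 0 0 0 0.2 160;0 0 0 0 0 0.1 160;0 0 0 0 0 0 160")

```text
time_s: 14.15
position: [0.5271, -0.0767, 0.0288]
tool_rot: [[0.941, -0.339, -0.0], [-0.339, -0.941, 0.0], [-0.001, 0.0, -1.0]]
ft_force: [0.1, -1.2, -2.0]
grip_width: 0.0463
gripper_force: 26.1
```

Request:
jog_arm(plan="0 0 0 0 0 0.1 160;0 0 0 0 0 0.1 160;0 0 0 0 0 0 160")

```text
time_s: 14.4
position: [0.5271, -0.0767, 0.027]
tool_rot: [[0.941, -0.339, -0.0], [-0.339, -0.941, 0.0], [-0.0, -0.0, -1.0]]
ft_force: [0.0, 0.3, -1.5]
grip_width: 0.0465
gripper_force: 26.1
```

Almost on the floor; release slowly and rise.

Request:
jog_arm(plan="0 0 0 0 0 0.05 150;0 0 0 0 0 0 130;0 0 0 0 0 0 100;0 0 0 0 0 0 60;0 0 0 0 0 0 40;0 0 0 0 0 0 40;0 0 0 0 0 0 40")

```text
time_s: 14.98
position: [0.5272, -0.0767, 0.0267]
tool_rot: [[0.941, -0.339, 0.0], [-0.339, -0.941, -0.0], [0.0, -0.0, -1.0]]
ft_force: [1.0, 0.7, 0.4]
grip_width: 0.0722
gripper_force: 0.0
```

Request:
jog_arm(plan="0 0 0 0 0 -0.5 40;0 0 0 0 0 -1.5 40;0 0 0 0 0 -3 40;0 0 0 0 0 -4 40;0 0 0 0 0 -4 40;0 0 0 -3 0 -3 40;0 0 0 -4 0 0 255;0 0 0 -4 0 0 255;0 0 0 -3 0 0 255;0 0 0 0 0 0 255")

```text
time_s: 15.82
position: [0.3911, -0.0273, 0.1864]
tool_rot: [[0.941, -0.338, -0.002], [-0.338, -0.941, 0.001], [-0.002, -0.0, -1.0]]
ft_force: [0.4, -0.0, -0.2]
grip_width: 0.0238
gripper_force: 0.0
```

```bash
python3 - <<'E'
from h import *
np.set_printoptions(precision=4,suppress=True)
s=env.observe(); print(s["time_s"],s["position"],s["q"])
a=imaging.get_image("top"); b=imaging.get_image("side")
cv2.imwrite("pics/placed.png",np.hstack([cv2.resize(x[:,:,::-1],None,fx=4,fy=4,interpolation=cv2.INTER_CUBIC) for x in [a["pixels"][150:250,250:350],b["pixels"][150:250,230:330]]]))
w=cloud(a); m=(np.hypot(w[...,0]-.5275,w[...,1]+.077)<.035)&(w[...,2]>.04)&(w[...,2]<.06); p=w[m]
if m.sum()>20: print(m.sum(),cv2.minEnclosingCircle((p[:,:2]*1000).astype(np.float32)),np.median(p[:,2]))
E
```

```text
15.8167 [ 0.3911 -0.0273  0.1864] [-21.4256   8.629  101.4539   0.0014  70.0539  88.3214]
102 ((528.1903686523438, -76.3509750366211), 24.526718139648438) 0.04806271411192797
```

View pics/placed.png

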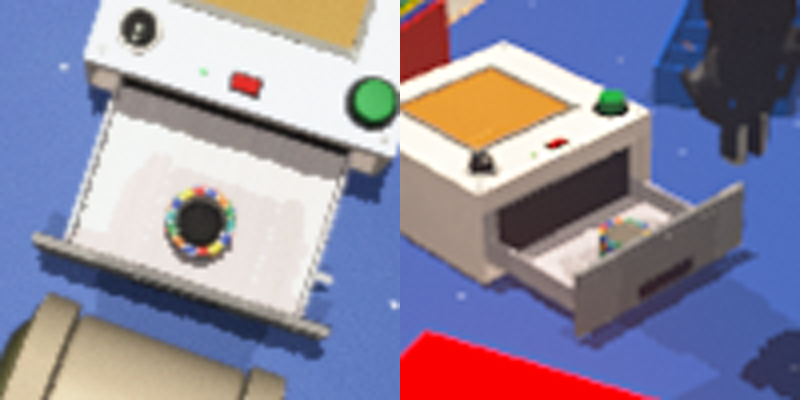

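Request:
jog_arm(plan="0 0 0 0 0 3 255;0 0 0 0 0 3.6 255;0 0 0 0 0 3.6 255;0 0 0 0 0 2.6 255;0 0 0 0 0 1 255;0 5 0 0 0 0 255;0 5 0 0 0 0 255;0 5 0 0 0 0 255;0 5 0 0 0 0 255;0 0 0 0 0 0 255")

```text
time_s: 16.75
position: [0.3948, -0.029, 0.0473]
tool_rot: [[0.884, -0.339, 0.322], [-0.318, -0.941, -0.116], [0.342, -0.0, -0.94]]
ft_force: [-0.8, 0.4, -0.3]
grip_width: -0.0001
gripper_force: 0.0
```

Request:
jog_arm(plan="0 0 0 0 0 0 255;0 0 0 0 0 0 255;0 0 0 0 0 0 255")

```text
time_s: 17.0
position: [0.3974, -0.0301, 0.0483]
tool_rot: [[0.884, -0.339, 0.322], [-0.318, -0.941, -0.116], [0.342, -0.0, -0.94]]
ft_force: [0.2, 0.2, 0.7]
grip_width: 0.0001
gripper_force: 0.0
```

Request:
jog_arm(plan="0 0 0 1.41 0 0.51 255;0 0 0 1.88 0 0.68 255;0 0 0 1.41 0 0.51 255;0 0 0 0.94 0 0.34 255;0 0 0 0.47 0 0.17 255;0 0 0 0.28 0 0.1 255;0 0 0 0.28 0 0.1 255;0 0 0 0 0 0 255;0 0 0 0 0 0 255")

```text
time_s: 17.75
position: [0.4624, -0.0534, 0.0482]
tool_rot: [[0.884, -0.339, 0.321], [-0.318, -0.941, -0.116], [0.341, -0.0, -0.94]]
ft_force: [-0.7, 0.3, 0.1]
grip_width: -0.0002
gripper_force: 0.0
```

Request:
jog_arm(plan="0 0 0 0.19 0 0.07 255;0 0 0 0.19 0 0.07 255;0 0 0 0.19 0 0.07 255;0 0 0 0.19 0 0.07 255;0 0 0 0 0 0 255")

```text
time_s: 18.17
position: [0.4697, -0.056, 0.048]
tool_rot: [[0.885, -0.339, 0.32], [-0.318, -0.941, -0.115], [0.34, -0.0, -0.94]]
ft_force: [-4.8, 1.4, 3.7]
grip_width: -0.0002
gripper_force: 2.4
```

Request:
jog_arm(plan="0 0 0 0.28 0 0.1 255;0 0 0 0.38 0 0.14 255;0 0 0 0.38 0 0.14 255;0 0 0 0.38 0 0.14 255;0 0 0 0.38 0 0.14 255;0 0 0 0.38 0 0.14 255;0 0 0 0.38 0 0.14 255;0 0 0 0.38 0 0.14 255;0 0 0 0.38 0 0.14 255;0 0 0 0.38 0 0.14 255")

```text
time_s: 19.0
position: [0.5063, -0.069, 0.0478]
tool_rot: [[0.885, -0.338, 0.319], [-0.318, -0.941, -0.115], [0.339, -0.0, -0.941]]
ft_force: [-7.0, 3.5, 6.0]
grip_width: 0.0002
gripper_force: 4.1
```

Request:
jog_arm(plan="0 0 0 0.38 0 0.14 255;0 0 0 0.38 0 0.14 255;0 0 0 0.38 0 0.14 255;0 0 0 0.38 0 0.14 255;0 0 0 0.38 0 0.14 255;0 0 0 0.38 0 0.14 255;0 0 0 0.38 0 0.14 255;0 0 0 0.38 0 0.14 255;0 0 0 0.38 0 0.14 255;0 0 0 0.38 0 0.14 255")

```text
time_s: 19.83
position: [0.5444, -0.0826, 0.0477]
tool_rot: [[0.885, -0.338, 0.319], [-0.318, -0.941, -0.115], [0.339, -0.0, -0.941]]
ft_force: [-7.8, 3.7, 6.8]
grip_width: -0.0001
gripper_force: 4.4
```

Request:
jog_arm(plan="0 0 0 0.38 0 0.14 255;0 0 0 0.28 0 0.1 255;0 0 0 0.19 0 0.07 255;0 0 0 0.19 0 0.07 255;0 0 0 0 0 0 255;0 0 0 0 0 0 255")

```text
time_s: 20.33
position: [0.555, -0.0864, 0.0477]
tool_rot: [[0.885, -0.338, 0.32], [-0.318, -0.941, -0.115], [0.34, -0.0, -0.941]]
ft_force: [-6.0, 4.4, 4.9]
grip_width: -0.0002
gripper_force: 3.1
```

Request:
jog_arm(plan="0 0 0 0.19 0 0.07 255;0 0 0 0.19 0 0.07 255;0 0 0 0.19 0 0.07 255;0 0 0 0.19 0 0.07 255;0 0 0 0.19 0 0.07 255;0 0 0 0 0 0 255")

```text
time_s: 20.83
position: [0.5644, -0.0898, 0.0476]
tool_rot: [[0.885, -0.338, 0.319], [-0.318, -0.941, -0.115], [0.339, -0.0, -0.941]]
ft_force: [-7.3, 3.4, 5.9]
grip_width: -0.0001
gripper_force: 3.8
```

Request:
jog_arm(plan="0 0 0 0.14 0 0.05 255;0 0 0 0.14 0 0.05 255;0 0 0 0.14 0 0.05 255;0 0 0 0.14 0 0.05 255;0 0 0 0 0 0 255")

```text
time_s: 21.25
position: [0.5694, -0.0915, 0.0475]
tool_rot: [[0.886, -0.338, 0.318], [-0.318, -0.941, -0.114], [0.338, -0.0, -0.941]]
ft_force: [-9.3, 4.7, 7.2]
grip_width: -0.0002
gripper_force: 5.4
```

Request:
jog_arm(plan="0 0 0 0.14 0 0.05 255;0 0 0 0.14 0 0.05 255;0 0 0 0.14 0 0.05 255;0 0 0 0 0 0 255")

```text
time_s: 21.58
position: [0.5734, -0.0929, 0.0475]
tool_rot: [[0.886, -0.338, 0.318], [-0.318, -0.941, -0.114], [0.338, -0.0, -0.941]]
ft_force: [-10.2, 5.7, 8.6]
grip_width: 0.0005
gripper_force: 5.8
```

Request:
jog_arm(plan="0 0 0 0.09 0 0.03 255;0 0 0 0.09 0 0.03 255;0 0 0 0.09 0 0.03 255;0 0 0 0 0 0 255")

```text
time_s: 21.92
position: [0.5759, -0.0938, 0.0475]
tool_rot: [[0.886, -0.338, 0.318], [-0.318, -0.941, -0.114], [0.337, -0.0, -0.941]]
ft_force: [-11.1, 4.8, 8.8]
grip_width: -0.0
gripper_force: 6.0
```

Request:
jog_arm(plan="0 0 0 0.09 0 0.03 255;0 0 0 0.09 0 0.03 255;0 0 0 0.09 0 0.03 255;0 0 0 0 0 0 255")

```text
time_s: 22.25
position: [0.5789, -0.0949, 0.0475]
tool_rot: [[0.886, -0.338, 0.318], [-0.319, -0.941, -0.114], [0.338, -0.0, -0.941]]
ft_force: [-9.2, 4.1, 6.8]
grip_width: -0.0002
gripper_force: 4.8
```

Request:
jog_arm(plan="0 0 0 0.09 0 0.03 255;0 0 0 0 0 0 255")

```text
time_s: 22.42
position: [0.5798, -0.0952, 0.0475]
tool_rot: [[0.886, -0.338, 0.318], [-0.319, -0.941, -0.114], [0.338, -0.0, -0.941]]
ft_force: [-9.3, 4.8, 6.0]
grip_width: 0.0002
gripper_force: 4.7
```

Request:
jog_arm(plan="0 0 0 0.09 0 0.03 255;0 0 0 0 0 0 255")

```text
time_s: 22.58
position: [0.5808, -0.0956, 0.0475]
tool_rot: [[0.886, -0.338, 0.318], [-0.318, -0.941, -0.114], [0.338, -0.0, -0.941]]
ft_force: [-6.7, 5.1, 4.0]
grip_width: 0.0
gripper_force: 4.0
```

Request:
jog_arm(plan="0 0 0 0.09 0 0.03 255;0 0 0 0 0 0 255")

```text
time_s: 22.75
position: [0.5817, -0.0959, 0.0475]
tool_rot: [[0.886, -0.338, 0.318], [-0.318, -0.941, -0.114], [0.338, -0.0, -0.941]]
ft_force: [-6.9, 4.0, 3.9]
grip_width: 0.0002
gripper_force: 4.1
```

Request:
jog_arm(plan="0 0 0 0.05 0 0.02 255;0 0 0 0 0 0 255")

```text
time_s: 22.92
position: [0.5822, -0.0961, 0.0475]
tool_rot: [[0.886, -0.338, 0.318], [-0.319, -0.941, -0.114], [0.338, -0.0, -0.941]]
ft_force: [-7.4, 4.2, 4.4]
grip_width: -0.0002
gripper_force: 4.2
```

Request:
jog_arm(plan="0 0 0 0.05 0 0.02 255;0 0 0 0 0 0 255")

```text
time_s: 23.08
position: [0.5827, -0.0962, 0.0475]
tool_rot: [[0.886, -0.338, 0.318], [-0.319, -0.941, -0.114], [0.338, -0.0, -0.941]]
ft_force: [-8.1, 4.9, 4.6]
grip_width: 0.0002
gripper_force: 4.3
```

Request:
jog_arm(plan="0 0 0 0.05 0 0.02 255;0 0 0 0 0 0 255")

```text
time_s: 23.25
position: [0.5833, -0.0964, 0.0475]
tool_rot: [[0.886, -0.338, 0.318], [-0.318, -0.941, -0.114], [0.338, -0.0, -0.941]]
ft_force: [-7.2, 5.0, 4.3]
grip_width: -0.0001
gripper_force: 4.0
```

Request:
jog_arm(plan="0 0 0 0.05 0 0.02 255;0 0 0 0 0 0 255")

```text
time_s: 23.42
position: [0.5838, -0.0967, 0.0475]
tool_rot: [[0.886, -0.338, 0.318], [-0.318, -0.941, -0.114], [0.338, -0.0, -0.941]]
ft_force: [-7.1, 3.7, 3.2]
grip_width: -0.0002
gripper_force: 4.0
```

Request:
jog_arm(plan="0 0 0 0.05 0 0.02 255;0 0 0 0 0 0 255")

```text
time_s: 23.58
position: [0.5844, -0.0968, 0.0475]
tool_rot: [[0.886, -0.338, 0.318], [-0.318, -0.941, -0.114], [0.338, -0.0, -0.941]]
ft_force: [-6.9, 3.9, 4.7]
grip_width: 0.0
gripper_force: 4.0
```

Request:
jog_arm(plan="0 0 0 0.05 0 0.02 255;0 0 0 0 0 0 255")

```text
time_s: 23.75
position: [0.5849, -0.097, 0.0475]
tool_rot: [[0.886, -0.338, 0.318], [-0.318, -0.941, -0.114], [0.338, -0.0, -0.941]]
ft_force: [-7.5, 3.5, 4.1]
grip_width: 0.0005
gripper_force: 4.0
```

Request:
jog_arm(plan="0 0 0 0.05 0 0.02 255;0 0 0 0 0 0 255")

```text
time_s: 23.92
position: [0.585, -0.0971, 0.0474]
tool_rot: [[0.886, -0.338, 0.318], [-0.319, -0.941, -0.114], [0.337, -0.0, -0.941]]
ft_force: [-9.0, 4.5, 6.5]
grip_width: -0.0002
gripper_force: 5.2
```

Request:
jog_arm(plan="0 0 0 -0.09 0 -0.03 255;0 0 0 -0.09 0 -0.03 255;0 0 0 -0.09 0 -0.03 255;0 0 0 -0.09 0 -0.03 255;0 0 0 -0.09 0 -0.03 255;0 0 0 -0.09 0 -0.03 255;0 0 0 -0.09 0 -0.03 255;0 0 0 0 0 0 255")

```text
time_s: 24.58
position: [0.5806, -0.0959, 0.0478]
tool_rot: [[0.884, -0.339, 0.322], [-0.318, -0.941, -0.116], [0.342, 0.0, -0.94]]
ft_force: [-0.9, 1.0, 0.4]
grip_width: 0.0003
gripper_force: 0.7
```

Force gone: caught. Back off fully and look.

Request:
jog_arm(plan="0 0 0 -0.5 0 -0.17 255;0 0 0 -1.5 0 -0.5 255;0 0 0 -3 0 -1 255;0 0 0 -3 0 -1 255;0 0 0 -3 0 -1 255;0 0 0 -2 0 -2 255;0 0 0 0 0 -3 255;0 0 0 0 0 0 255;0 0 0 0 0 0 255;0 0 0 0 0 0 255")

```text
time_s: 25.42
position: [0.4383, -0.0449, 0.0849]
tool_rot: [[0.884, -0.339, 0.323], [-0.318, -0.941, -0.116], [0.343, 0.0, -0.939]]
ft_force: [-0.1, -0.2, -0.1]
grip_width: 0.0001
gripper_force: 0.0
```

```bash
python3 - <<'E'
from h import *
np.set_printoptions(precision=4,suppress=True)
s=env.observe(); print(s["time_s"],s["position"],s["ft_force"],s["qvel"])
a=imaging.get_image("top"); b=imaging.get_image("side")
cv2.imwrite("pics/shut.png",np.hstack([cv2.resize(x[:,:,::-1],None,fx=4,fy=4,interpolation=cv2.INTER_CUBIC) for x in [a["pixels"][150:250,250:350],b["pixels"][150:250,230:330]]]))
E
```

```text
25.4167 [ 0.4383 -0.0449  0.0849] [-0.0897 -0.1839 -0.1444] [-0.0731  1.342   0.0299  0.0253  0.2132 -0.0257]
```

View pics/shut.png

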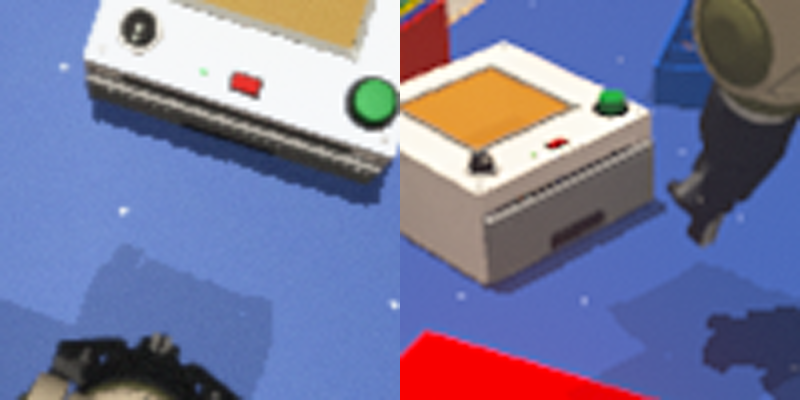

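The picture shows the tray shut flush (side crop 570,200), the green cap up (610,100), and the arm clear. Handing in.

```bash
python3 -c "
from rig import job; print(job.close_job())"
```

```text
the job is handed in; nothing more can be done
None
```

I set the mosaic ring over the hub, pushed the tray shut until its catch held it by itself, and handed the job in at about 25.5 s; no verdict was shown.

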